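Sweep a row of flip-lid hardware boxes shut

TASK

The lids of the four small hardware boxes clipped in a row have been left standing open. Run the fingertips lightly along the tops of the boxes, from the hinge end of the row to its lip end, so that the lids are laid shut one after another, first box to last. Use the fingertips only, lift nothing, leave the row seated in its holder and the other things where they are.

Things in the scene. Friction and masses are not known exactly. Their poses are not given: they have to be found in the camera images.
- box_row: Four like black boxes with grey lids, clipped end to end in a straight row, full of hardware, 0.85 kg, loose in its holder (1.5 mm play). 223 x 62 mm, walls 26 mm high, pitch 56 mm. Origin: centre of the underside, 2 mm above the bench. x runs along the row, first box to last (box centres at x = -84, -28, 28, 84 mm); each lid's hinge is at its box's -x end, its lip at the +x end. z is up.
- holder: Shallow aluminium tray screwed to the bench in which the row stands: 232 x 71 mm, floor 2 mm, rims 9 mm high, and a screw tab 16 mm long and 5 mm high at either end. Origin: centre of the underside, on the bench; axes as the row's.
- lid_1 (a joint): First lid's opening angle (rad): 0 shut; starts at 0.6 to 1.4, leaning toward +x; pressed on past shut it sinks to a stop at -0.05 (lip 2.4 mm lower). A light friction hinge, no spring or snap: the lid stays where it is left (0.3 N at the lip moves it). 58 mm wide, 50 mm long. Shut, its top slopes up 6 degrees from hinge to lip: fingertips moving level along +x at shut-lip height wipe it down.
- lid_2 (a joint): The same for the second lid.
- lid_3 (a joint): The same for the third lid.
- lid_4 (a joint): The same for the fourth lid, at the +x end.
- hinge_1 (a point): Hinge pin of lid 1, mid-width: row x = -107 mm, 30 mm above the bench; the barrel's top is 32.5 mm above the bench. The other hinges follow at +56 mm each and at the same height.
- lip_1 (a point): Top of lid 1's rounded lip, mid-width, 48 mm from the hinge pin. Shut, it is at row x = -59 mm and 37 mm above the bench, the highest line of the shut row; open, it rises with the lid, to about 80 mm above the bench.
- lip_2 (a point): The same for lid 2; shut, it is at row x = -3 mm.
- lip_3 (a point): The same for lid 3; shut, it is at row x = 53 mm.
- lip_4 (a point): The same for lid 4; shut, it is at row x = 109 mm.
- bolt_a: Bolt standing on its head, 35 mm tall, close beside the row; bystander.
- bolt_b: Another bolt standing on its head, 36 mm tall, close beside the row; bystander.
- hex_key: Bent steel hex key lying beside the row, 36 x 114 x 8 mm; bystander.
- connector: Small cream nylon plug half, 16 x 24 x 10 mm, close beside the row; bystander.
- marker: Black and blue marker pen lying beside the row, 133 mm long, 17 mm thick; bystander.
- cast_foot: Small grey casting, 38 x 45 x 50 mm tall; bystander.
- grease_tin: Round tin with a green lid, 69 mm across, 33 mm tall; bystander.
- parts_tub: Clear plastic tub with screws, 70 x 108 x 56 mm; bystander.

How it is judged:
On the way, in this order (a step that is already met when the one before it is completed fails the run):
1. the first lid is laid shut (value of joint lid_1 below 0.08 rad), for 0.05 s.
2. then the second lid is laid shut (value of joint lid_2 below 0.08 rad), for 0.05 s.
3. then the third lid is laid shut (value of joint lid_3 below 0.08 rad), for 0.05 s.
4. then the fourth lid is laid shut (value of joint lid_4 below 0.08 rad), for 0.05 s.
At the end, for the whole second after the job is handed in: All four lids are shut (within 0.09 rad, lips within about 4 mm of their seats), and the row is flat and at rest in its holder, within 10 mm of where it was (value of joint each of lid_1, lid_2, lid_3, lid_4 below 0.09 rad and distance of box_row from where it was at the start of the episode below 0.01 m and angle between box_row's own z axis and vertical below 0.05 rad and linear speed of box_row below 0.01 m/s); the robot touches nothing.
It fails at once if the row of boxes is leant on or struck hard (over 25 N) (contact force between the fingers and box_row above 25 N).
It fails at once if the row of boxes is lifted, tipped or pushed out of its holder (height (world z) of box_row above 0.012 m or angle between box_row's own z axis and vertical above 0.12 rad or distance of box_row from where it was at the start of the episode above 0.015 m).
It fails at once if another thing on the bench is disturbed (moved over 20 mm) (distance of any of bolt_a, bolt_b, hex_key, connector, marker, cast_foot, grease_tin, parts_tub from where it was at the start of the episode above 0.02 m).
It fails at once if the row is pressed by a part of the robot other than its fingers (over 5 N) (contact force between the arm and box_row above 5 N).
It also fails if it takes over 40 s, if anything falls off the work surface, if the arm or the gripper's body presses on something with over 40 N, if the wrist force passes 120 N, or if a joint passes its speed limit or range.

ROBOT

A 7-joint arm with a two-finger parallel gripper is mounted at the origin on a cart in front of the work surface, level with it; the furniture and walls round the work are solid. World frame = base frame: x ahead of the robot, y to its left, z up, the work surface at z = 0. Lengths are in m, angles in rad, forces in N, time in s.
With the tool pointing down it reaches from about 0.425 to 0.925 m from the base axis. Payload 6.8 kg.
Tool frame: the origin (TCP) lies at the very end of the fingers, on their centre line; the grasp point (between the pads) lies 19 mm behind it; z points along the fingers, y is the direction in which the jaws open and shut (so a half turn about z gives the same grasp; the last joint's range is limited). The gripper opens to 85 mm and grips with 20 to 120 N. Pads are 22 mm wide; open, the fingers measure 114 mm over their backs; the gripper's body (76 mm by 85 mm) begins 54 mm behind the grasp point. The pads swing forward as they close: fully open they stand 13 mm farther back than shut.
Start: joints at [-1.445, 0.477, 0.022, 1.555, -0.011, 1.109, -0.083], TCP at [0.156, 0.657, 0.231] pointing down, gripper open.
Joint ranges: [-2.96, 2.96], [-0.34, 2.1], [-1.41, 1.46], [0.24, 2.44], [-1.37, 4.51], [0.17, 1.92], [-2.96, 2.96]. Speed limits (rad/s): [2.39, 2.39, 3.14, 3.14, 3.14, 3.14, 3.14].

INTERFACE

Orientations are given as a rotation vector (axis times angle).
In Python, from bench import monitor, viewer, job gives the robot as it stands. The module is installed in compiled form; this text tells all that it offers.
- The arm moves only by the tool drive_tool, never from a script. Its argument "commands" is a list of rows, each an object with "linear": the shift along the tool's x, y, z in m, a list of three; "dr": the turn, a rotation vector about the tool's x, y, z in degrees, a list of three; "jaw": the closure, from 0 (fully open) to 1 (shut). A call has 1 to 8 rows; each row shifts and turns the pose as measured when the row begins, along the tool's axes as they then stand; what a row does not reach is not made up. A row lasts 1/8 s, in which the tool goes at most 62.5 mm and 10.7 degrees, less where a joint would pass 70% of its speed; a pose out of reach is approached as far as the arm can. A call is refused whole if a number of a shift passes 0.0625 or a number of a turn 10.7, either way. A call with a gripper value outside its range is refused whole. The fingers move at their own pace and stop on an object; "force" is the grip in N (left out, the last holds). Time passes only in rows, so rows that do not move let the fingers close. It gives the time, the measured TCP pose, the force and the opening at its end, in the units of the state.
- monitor.get_obs(): the state, without advancing time (a new reading comes with each control period).
- viewer.grab_frame(name): name is "scene" or "top" or "wrist"; returns the picture (384x512x3 uint8, red, green, blue); there is no depth.
- viewer.calibration(name): a dict with "K" (3x3 intrinsics, pixels), "k1" (the pictures are not rectified: a ray, as slopes to the right and down, at radius r is drawn at 1 + k1 r^2 times it, then the intrinsics apply), "R" (3x3) and "t" (3): a world point X has camera coordinates R X + t. Camera axes: x right, y down, z forward; pixel columns grow to the right and rows downward; lengths in m; the calibration is good to about 2 mm. A picture is of the moment at which its call begins: read the wrist's pose just before it. calibration takes no time and is no camera call; for the wrist camera it gives the pose at the moment of the call.
- job.hand_in(): hands the job in, once; it reports no verdict.
The state is a dict: "clock": time; "joints": joint angles; "qvel": joint speeds; "tau": joint torques, N m; "tcp_pos": TCP position; "orientation": TCP orientation; "contact_force": force on the tool from outside, world axes, zero at the start; "moment": the same for the moment, N m; "grip_width": finger opening in m.
Only numpy, scipy, OpenCV 4.12 (cv2) and the standard library are available. Lean on these libraries where they do the work, as an engineer would, in place of code of your own. Each camera call takes 0.05 s, during which the arm holds its last target.

## Working session

There is one attempt and no reset: what is moved stays moved. The work goes in short steps, Python scripts to look and compute and a tool call to move; the robot and the scene stay as the last step left them, time stands still between calls to the robot, and variables do not carry over. Pictures are saved under pics/ and viewed, and the job is handed in when it is done.

Besides the shell and the picture viewer there is one more tool, called after ">>>" as name(argument=value, ...) on one line, values as JSON. drive_tool: Moves the arm, as the interface text tells. Its arguments: {"type":"object","properties":{"commands":{"type":"array"},"force":{"type":"number"}},"required":["commands"]}

```bash
mkdir -p pics; cat > h.py <<'E'
import numpy as np, cv2
from bench import monitor, viewer, job
def save(n,f):
    im=viewer.grab_frame(n); cv2.imwrite('pics/'+f,im[:,:,::-1]); return im
E
python3 - <<'E'
from h import *
o=monitor.get_obs(); print({k:np.round(v,3) for k,v in o.items()})
for n in("scene","top"):
    save(n,n+"0.png"); c=viewer.calibration(n); np.save(n+'_cal.npy',c,allow_pickle=True); print(n,c)
E
```

```text
{'clock': np.float64(0.0), 'joints': array([-1.445,  0.478,  0.022,  1.556, -0.012,  1.109, -0.083]), 'qvel': array([-0.   , -0.001, -0.001, -0.001, -0.   , -0.002, -0.   ]), 'tau': array([ 0.0000e+00, -5.9645e+01,  1.6080e+00, -2.8120e+01,  1.2000e-02,
        1.0000e-02,  0.0000e+00]), 'tcp_pos': array([0.156, 0.656, 0.23 ]), 'orientation': array([-3.66e-01, -3.12e+00,  3.00e-03]), 'contact_force': array([-0.261, -0.199,  0.452]), 'moment': array([-0.051,  0.007, -0.033]), 'grip_width': np.float64(0.085)}
scene {'K': array([[352.77386288,   0.        , 251.45269356],
       [  0.        , 352.77386288, 191.26615745],
       [  0.        ,   0.        ,   1.        ]]), 'k1': -0.022098659044212557, 'R': array([[-0.62666054, -0.77927119,  0.00574269],
       [-0.38349731,  0.3019623 , -0.87278209],
       [ 0.67839987, -0.5491404 , -0.48807627]]), 't': array([0.42409327, 0.25959808, 0.56519752])}
top {'K': array([[417.31542995,   0.        , 259.68919673],
       [  0.        , 417.31542995, 185.80326656],
       [  0.        ,   0.        ,   1.        ]]), 'k1': -0.13959392635319842, 'R': array([[-0.02011991, -0.99966317,  0.01639318],
       [-0.98558487,  0.01707637, -0.16831775],
       [ 0.16798112, -0.01954341, -0.98559647]]), 't': array([0.08661989, 0.59240725, 1.034897  ])}
```

View pics/scene0.png

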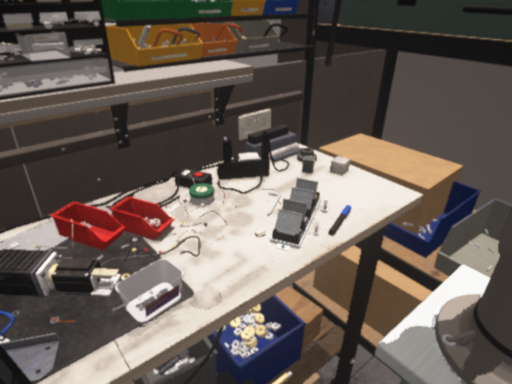

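View pics/top0.png

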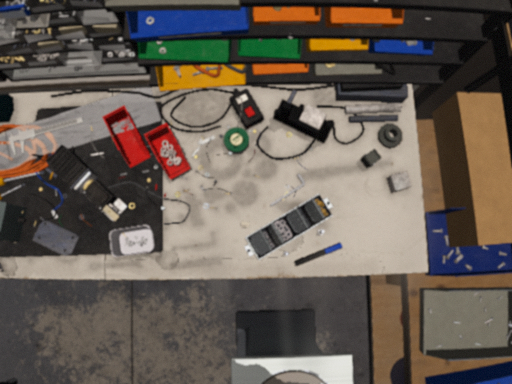

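Both pictures show the row near top-view pixel (290,226), with the marker below it. The arm is out of view. I'll enlarge that region.

```bash
python3 - <<'E'
import cv2
a=cv2.imread('pics/top0.png')[180:280,225:355]; cv2.imwrite('pics/topc.png',cv2.resize(a,None,fx=6,fy=6,interpolation=cv2.INTER_CUBIC))
a=cv2.imread('pics/scene0.png')[140:260,240:370]; cv2.imwrite('pics/scenec.png',cv2.resize(a,None,fx=5,fy=5,interpolation=cv2.INTER_CUBIC))
E
```

```text
(no output)
```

View pics/topc.png

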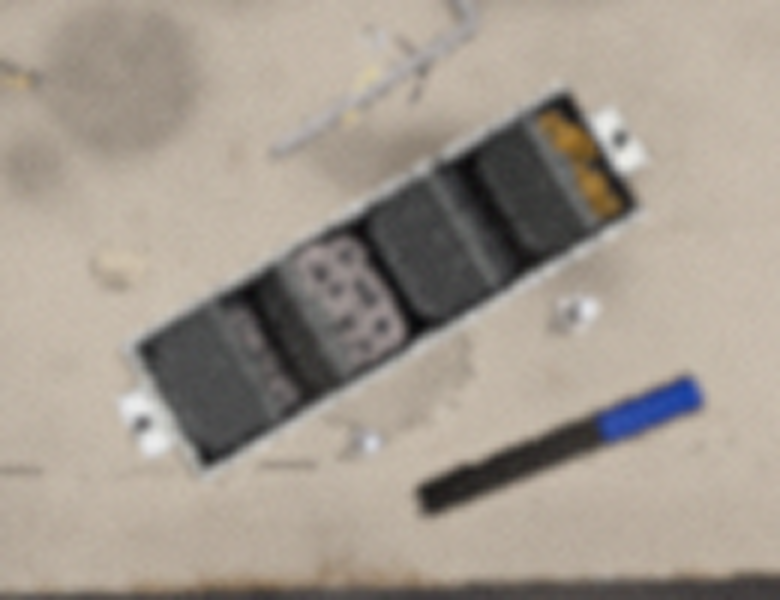

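View pics/scenec.png

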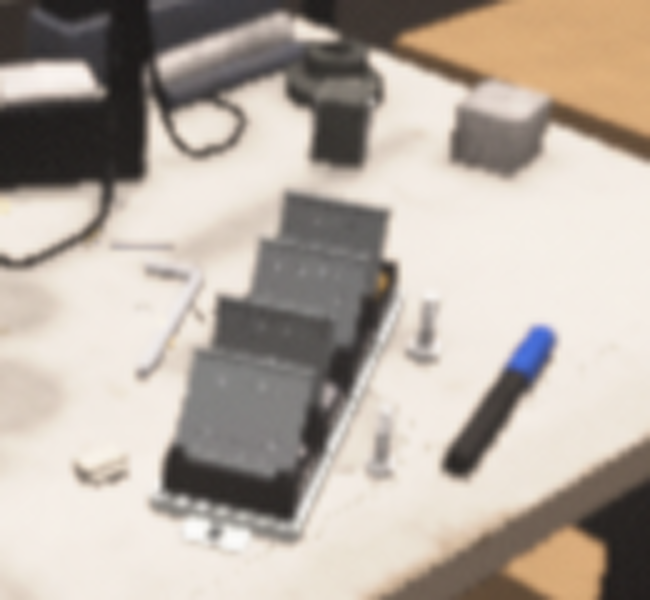

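The crop shows lid 1 at the lower left (tab hole about (248.8,250.5)) and lid 4 at the upper right (tab hole about (328.3,203)). All four hinges are at the left end, and the bolts are below the row. Next I'll cast rays onto the tab and rim planes.

```bash
cat >> h.py <<'E'
def ray(c,uv):
    K=c['K']; p=(np.array(uv,float)-K[:2,2])/K[0,0]; q=p.copy()
    for _ in range(20): q=p/(1+c['k1']*(q@q))
    return -c['R'].T@c['t'], c['R'].T@np.r_[q,1]
def onz(c,uv,z):
    o,d=ray(c,uv); return o+d*(z-o[2])/d[2]
def proj(c,X):
    x=c['R']@np.array(X)+c['t']; q=x[:2]/x[2]; q=q*(1+c['k1']*(q@q)); return q*c['K'][0,0]+c['K'][:2,2]
E
python3 - <<'E'
from h import *
from scipy.spatial.transform import Rotation as Ro
t=viewer.calibration('top'); s=viewer.calibration('scene')
f=lambda x,y:(225+(x-2.5)/6,180+(y-2.5)/6); g=lambda x,y:(240+(x-2)/5,140+(y-2)/5)
A=onz(t,f(143,423),.005);B=onz(t,f(620,138),.005)
C=[onz(t,f(*p),.009) for p in((133,350),(205,473),(640,205),(565,88))]
print(A,B,np.linalg.norm(A-B),(A+B)/2); C=np.array(C);print(C,C.mean(0),np.linalg.norm(np.roll(C,-1,0)-C,axis=1))
d=(C[2]+C[3]-C[0]-C[1])[:2];print(np.degrees(np.arctan2(d[1],d[0])),np.degrees(np.arctan2((B-A)[1],(B-A)[0])))
S=[onz(s,g(*p),z) for p,z in(((215,535),.005),((155,500),.009),((293,535),.009),((400,298),.009))];print('scene',np.array(S))
o=monitor.get_obs();print(Ro.from_rotvec(o['orientation']).as_matrix().round(3))
E
```

```text
[0.42957758 0.10791141 0.005     ] [ 0.552252 -0.109089  0.005   ] 0.24927532598694097 [ 0.49091479 -0.00058879  0.005     ]
[[ 0.4615964   0.11174649  0.009     ]
 [ 0.4071766   0.08107242  0.009     ]
 [ 0.52134019 -0.11602741  0.009     ]
 [ 0.57491766 -0.08439651  0.009     ]] [ 0.49125772 -0.00190125  0.009     ] [0.0624693  0.22777548 0.06221784 0.22652546]
-59.95128703331516 -60.51970609564886
scene [[ 0.42795942  0.11024491  0.005     ]
 [ 0.4602737   0.11782021  0.009     ]
 [ 0.40268091  0.08660867  0.009     ]
 [ 0.51358953 -0.10917873  0.009     ]]
[[-0.973  0.232 -0.   ]
 [ 0.232  0.973 -0.002]
 [-0.    -0.002 -1.   ]]
```

```bash
cat >> h.py <<'E'
from scipy.spatial.transform import Rotation as Ro
ANG=np.radians(-60.2); U=np.array([np.cos(ANG),np.sin(ANG)]); CEN=np.array([.490,.0]); 
def rowpt(x,z): return np.r_[CEN+U*x,z]
def plan(goal,n,vias=()):
    o=monitor.get_obs(); p=o['tcp_pos']; R=Ro.from_rotvec(o['orientation'])
    x=np.r_[-U,0]; z=np.array([0,0,-1.]); T=Ro.from_matrix(np.c_[x,np.cross(z,x),z])
    rv=(R.inv()*T).as_rotvec()
    r0=np.hypot(*p[:2]);a0=np.arctan2(p[1],p[0]);r1=np.hypot(*goal[:2]);a1=np.arctan2(goal[1],goal[0])
    for i in range(n):
        s=(i+1)/n;r=r0+s*(r1-r0);a=a0+s*(a1-a0); q=np.r_[r*np.cos(a),r*np.sin(a),p[2]*0+o['tcp_pos'][2]*(1-s)+goal[2]*s]
        Ri=R*Ro.from_rotvec(rv*i/n)
        print((Ri.inv().apply(q-p)).round(4),np.degrees(rv/n).round(2)); p=q
def st():
    o=monitor.get_obs();T=o['tcp_pos'];d=T[:2]-CEN
    R=Ro.from_rotvec(o['orientation']).as_matrix()
    print('t',o['clock'],'tcp',T.round(4),'row x,y',(d@U).round(4),(d@[-U[1],U[0]]).round(4),'xax',np.degrees(np.arctan2(R[1,0],R[0,0])).round(1),'tilt',R[:2,2].round(4),'q',o['joints'].round(3),'F',o['contact_force'].round(2),'w',o['grip_width'])
E
python3 - <<'E'
from h import *
st();print(rowpt(-.137,.2));plan(rowpt(-.137,.2),16)
E
```

```text
t 0.1 tcp [0.1563 0.6561 0.2304] row x,y -0.7352 0.0365 xax 166.6 tilt [-0.0003 -0.0016] q [-1.445  0.478  0.022  1.556 -0.012  1.109 -0.083] F [-0.33 -0.39  0.31] w 0.08552507824561882
[0.42191457 0.11888387 0.2       ]
[-0.0438 -0.0162  0.0019] [-0.01  0.    2.93]
[-0.0425 -0.0168  0.0019] [-0.01  0.    2.93]
[-0.0413 -0.0174  0.0019] [-0.01  0.    2.93]
[-0.04   -0.018   0.0019] [-0.01  0.    2.93]
[-0.0388 -0.0185  0.0019] [-0.01  0.    2.93]
[-0.0375 -0.019   0.0019] [-0.01  0.    2.93]
[-0.0363 -0.0194  0.0019] [-0.01  0.    2.93]
[-0.035  -0.0198  0.0019] [-0.01  0.    2.93]
[-0.0337 -0.0202  0.0019] [-0.01  0.    2.93]
[-0.0324 -0.0206  0.0019] [-0.01  0.    2.93]
[-0.0312 -0.0209  0.0019] [-0.01  0.    2.93]
[-0.0299 -0.0212  0.0019] [-0.01  0.    2.93]
[-0.0286 -0.0214  0.0019] [-0.01  0.    2.93]
[-0.0273 -0.0216  0.0019] [-0.01  0.    2.93]
[-0.026  -0.0218  0.0019] [-0.01  0.    2.93]
[-0.0247 -0.0219  0.0019] [-0.01  0.    2.93]
```

>>> drive_tool(commands=[{"linear": [-0.043, -0.016, 0.0], "dr": [0, 0, 3], "jaw": 1}, {"linear": [-0.0425, -0.017, 0.0], "dr": [0, 0, 3], "jaw": 1}, {"linear": [-0.041, -0.0175, 0.0], "dr": [0, 0, 3], "jaw": 1}, {"linear": [-0.04, -0.018, 0.0], "dr": [0, 0, 3], "jaw": 1}, {"linear": [-0.039, -0.0185, 0.0], "dr": [0, 0, 3], "jaw": 1}, {"linear": [-0.0375, -0.019, 0.0], "dr": [0, 0, 3], "jaw": 1}, {"linear": [-0.036, -0.0195, 0.0], "dr": [0, 0, 3], "jaw": 1}], force=40)

```text
clock: 0.98
tcp_pos: [0.3665, 0.4312, 0.2268]
orientation: [-0.935, -2.997, 0.011]
contact_force: [1.0, 0.2, 0.1]
grip_width: -0.0
```

```bash
python3 - <<'E'
from h import *
st();plan(rowpt(-.137,.2),12)
E
```

```text
t 0.975 tcp [0.3665 0.4312 0.2268] row x,y -0.4355 0.1072 xax 145.3 tilt [-0.0041 -0.0059] q [-1.118  0.307  0.176  1.83  -0.062  1.017  0.048] F [0.95 0.23 0.14] w -2.361072778866039e-05
[-0.0261 -0.014   0.0023] [-0.03  0.01  2.13]
[-0.0254 -0.0142  0.0023] [-0.03  0.01  2.13]
[-0.0247 -0.0144  0.0023] [-0.03  0.01  2.13]
[-0.024  -0.0147  0.0023] [-0.03  0.01  2.13]
[-0.0233 -0.0149  0.0023] [-0.03  0.01  2.13]
[-0.0226 -0.015   0.0023] [-0.03  0.01  2.13]
[-0.0219 -0.0152  0.0023] [-0.03  0.01  2.13]
[-0.0212 -0.0154  0.0023] [-0.03  0.01  2.13]
[-0.0205 -0.0155  0.0023] [-0.03  0.01  2.13]
[-0.0198 -0.0156  0.0023] [-0.03  0.01  2.13]
[-0.0191 -0.0158  0.0023] [-0.03  0.01  2.13]
[-0.0184 -0.0159  0.0022] [-0.03  0.01  2.13]
```

>>> drive_tool(commands=[{"linear": [-0.031, -0.017, 0.002], "dr": [0, 0, 2.6], "jaw": 1}, {"linear": [-0.03, -0.017, 0.002], "dr": [0, 0, 2.6], "jaw": 1}, {"linear": [-0.029, -0.0175, 0.002], "dr": [0, 0, 2.6], "jaw": 1}, {"linear": [-0.028, -0.0175, 0.002], "dr": [0, 0, 2.6], "jaw": 1}, {"linear": [-0.027, -0.018, 0.002], "dr": [0, 0, 2.6], "jaw": 1}, {"linear": [-0.026, -0.018, 0.002], "dr": [0, 0, 2.6], "jaw": 1}, {"linear": [-0.025, -0.0185, 0.002], "dr": [0, 0, 2.6], "jaw": 1}, {"linear": [-0.024, -0.0185, 0.002], "dr": [0, 0, 2.6], "jaw": 1}])

```text
clock: 1.98
tcp_pos: [0.4282, 0.1633, 0.2108]
orientation: [-1.493, -2.763, 0.013]
contact_force: [0.2, -0.1, -0.3]
grip_width: 0.0001
```

```bash
python3 - <<'E'
from h import *
st();plan(rowpt(-.137,.2),4)
E
```

```text
t 1.975 tcp [0.4282 0.1633 0.2108] row x,y -0.1724 0.0276 xax 123.2 tilt [-0.0046 -0.0068] q [-0.838  0.143  0.371  2.091 -0.06   0.925  0.146] F [ 0.19 -0.12 -0.34] w 0.0001130369824107663
[-0.0088 -0.0071  0.0028] [-0.11  0.05  0.86]
[-0.0087 -0.0072  0.0028] [-0.11  0.05  0.86]
[-0.0085 -0.0072  0.0027] [-0.11  0.05  0.86]
[-0.0084 -0.0073  0.0027] [-0.11  0.05  0.86]
```

>>> drive_tool(commands=[{"linear": [-0.0088, -0.007, 0.003], "dr": [-0.1, 0, 0.85], "jaw": 1}, {"linear": [-0.0088, -0.007, 0.003], "dr": [-0.1, 0, 0.85], "jaw": 1}, {"linear": [-0.0085, -0.007, 0.003], "dr": [-0.1, 0, 0.85], "jaw": 1}, {"linear": [-0.0085, -0.007, 0.003], "dr": [-0.1, 0, 0.85], "jaw": 1}, {"linear": [0, 0, 0], "dr": [0, 0, 0], "jaw": 1}])

```text
clock: 2.6
tcp_pos: [0.4217, 0.1156, 0.1981]
orientation: [1.58, 2.712, -0.002]
contact_force: [-0.2, 0.6, 0.2]
grip_width: 0.0001
```

```bash
python3 - <<'E'
from h import *
st(); c=viewer.calibration('wrist'); im=save('wrist','w1.png'); save('top','t1.png')
print(c['K'][0,0],c['R'].round(3),(-c['R'].T@c['t']).round(3)); np.save('w1cal.npy',c,allow_pickle=True)
plan(rowpt(-.137,.2),1)
for x in(-.1165,-.1115,-.083,.1115):
  for y in(-.0355,0,.0355):
    P=np.r_[CEN+U*x+y*np.array([-U[1],U[0]]),.009]; print(x,y,proj(c,P).round(0))
E
```

```text
t 2.6 tcp [0.4217 0.1156 0.1981] row x,y -0.1343 -0.0018 xax 119.6 tilt [ 0.0015 -0.0023] q [-0.788  0.118  0.409  2.155 -0.057  0.878  0.171] F [-0.24  0.56  0.15] w 0.0001477453143446003
278.6733947666851 [[ 0.87   0.494 -0.001]
 [ 0.466 -0.82   0.331]
 [ 0.163 -0.288 -0.944]] [0.378 0.191 0.34 ]
[ 0.0021  0.0009 -0.0016] [ 0.06  0.16 -0.16]
-0.1165 -0.0355 [226. 183.]
-0.1165 0 [255. 183.]
-0.1165 0.0355 [283. 182.]
-0.1115 -0.0355 [227. 186.]
-0.1115 0 [255. 186.]
-0.1115 0.0355 [283. 186.]
-0.083 -0.0355 [227. 207.]
-0.083 0 [255. 207.]
-0.083 0.0355 [283. 207.]
0.1115 -0.0355 [232. 324.]
0.1115 0 [255. 324.]
0.1115 0.0355 [278. 324.]
```

View pics/w1.png

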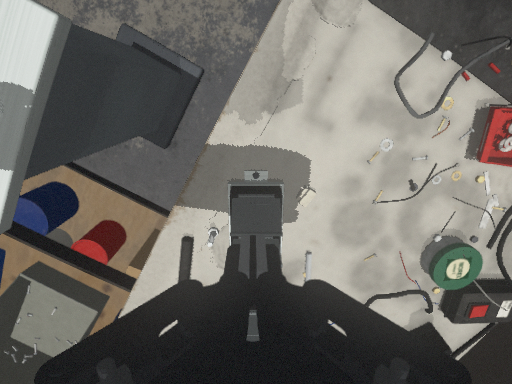

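View pics/t1.png

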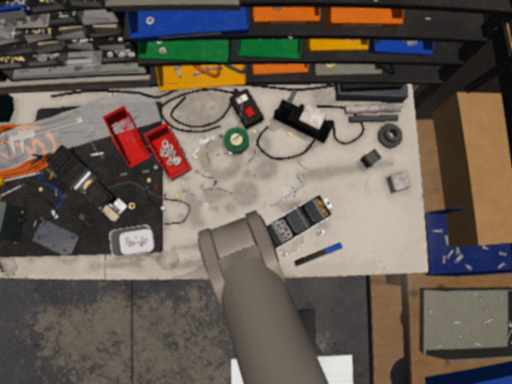

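The wrist view shows the tray's near rim at columns 229–284 and row 183, with the tab hole at (256,175). My estimate predicted 226–283 and row 183, so the row pose holds to about 2 mm. Next I'll descend behind the hinge end.

>>> drive_tool(commands=[{"linear": [0.002, 0.001, 0.03], "dr": [0, 0.1, -0.1], "jaw": 1}, {"linear": [0, 0, 0.04], "dr": [0, 0, 0], "jaw": 1}, {"linear": [0, 0, 0.04], "dr": [0, 0, 0], "jaw": 1}, {"linear": [0, 0, 0.03], "dr": [0, 0, 0], "jaw": 1}, {"linear": [0, 0, 0.005], "dr": [0, 0, 0], "jaw": 1}, {"linear": [0, 0, 0], "dr": [0, 0, 0], "jaw": 1}])

```text
clock: 3.45
tcp_pos: [0.4265, 0.1247, 0.0515]
orientation: [1.565, 2.719, 0.012]
contact_force: [-0.2, -0.0, 0.4]
grip_width: 0.0002
```

```bash
python3 - <<'E'
from h import *
st(); plan(rowpt(-.134,.0365),1); save('wrist','w2.png'); save('scene','s2.png')
a=cv2.imread('pics/scene0.png'); a=cv2.imread('pics/s2.png')[120:260,230:380]; cv2.imwrite('pics/s2c.png',cv2.resize(a,None,fx=4,fy=4,interpolation=cv2.INTER_CUBIC))
E
```

```text
t 3.45 tcp [0.4265 0.1247 0.0515] row x,y -0.1397 0.0068 xax 120.1 tilt [0.0077 0.0041] q [-0.691  0.402  0.319  2.256 -0.257  0.507  0.355] F [-0.22 -0.03  0.43] w 0.00017064595496588502
[-0.0057 -0.007   0.0149] [0.5  0.02 0.35]
```

View pics/s2c.png

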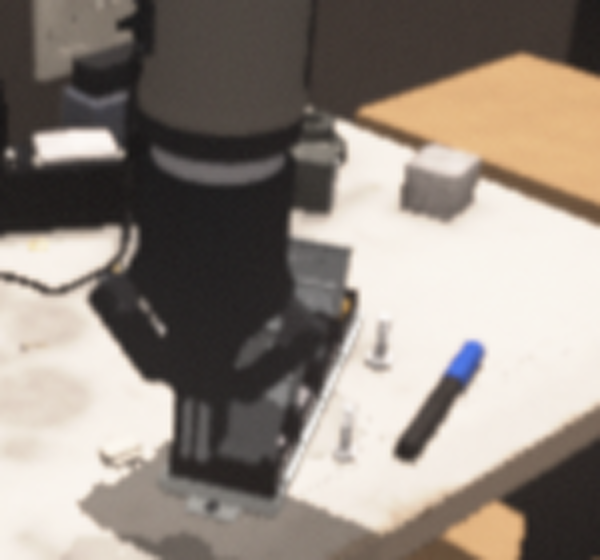

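View pics/w2.png

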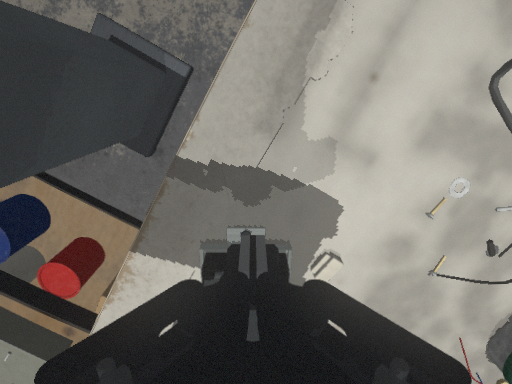

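The views show the closed fingertips just behind lid 1 but about 7 mm off the midline, and the reading agrees. I'll centre the tool and go down to wiping height.

>>> drive_tool(commands=[{"linear": [-0.001, -0.004, 0.005], "dr": [0.3, 0, 0.2], "jaw": 1}, {"linear": [-0.001, -0.003, 0.005], "dr": [0.2, 0, 0.1], "jaw": 1}, {"linear": [0, 0, 0.003], "dr": [0, 0, 0], "jaw": 1}, {"linear": [0, 0, 0.001], "dr": [0, 0, 0], "jaw": 1}])

```text
clock: 4.05
tcp_pos: [0.4229, 0.12, 0.0392]
orientation: [1.574, 2.716, 0.007]
contact_force: [0.3, 0.1, 1.2]
grip_width: 0.0004
```

```bash
python3 - <<'E'
from h import *
st(); plan(rowpt(-.120,.0365),1)
E
```

```text
t 4.05 tcp [0.4229 0.12   0.0392] row x,y -0.1375 0.0014 xax 119.8 tilt [0.0046 0.0026] q [-0.673  0.423  0.305  2.269 -0.273  0.477  0.371] F [0.32 0.07 1.16] w 0.0004388825356897966
[-0.0175 -0.0014  0.0026] [0.3  0.   0.02]
```

>>> drive_tool(commands=[{"linear": [-0.006, -0.0005, 0.0015], "dr": [0.15, 0, 0], "jaw": 1}, {"linear": [-0.006, -0.0005, 0.001], "dr": [0.1, 0, 0], "jaw": 1}, {"linear": [-0.006, 0, 0.0005], "dr": [0, 0, 0], "jaw": 1}])

```text
clock: 4.42
tcp_pos: [0.4316, 0.103, 0.0359]
orientation: [1.574, 2.718, 0.001]
contact_force: [0.1, -0.2, -0.1]
grip_width: -0.0002
```

```bash
python3 - <<'E'
from h import *
st(); plan(rowpt(-.06,.0365),1)
E
```

```text
t 4.425 tcp [0.4316 0.103  0.0359] row x,y -0.1184 0.0005 xax 119.9 tilt [0.0007 0.0002] q [-0.625  0.436  0.301  2.258 -0.275  0.48   0.415] F [ 0.09 -0.24 -0.09] w -0.00021622106424795461
[-0.0584 -0.0006 -0.0006] [0.04 0.01 0.06]
```

>>> drive_tool(commands=[{"linear": [-0.008, 0, -0.0005], "dr": [0, 0, 0], "jaw": 1}, {"linear": [-0.008, 0, 0], "dr": [0, 0, 0], "jaw": 1}, {"linear": [-0.008, 0, 0], "dr": [0, 0, 0], "jaw": 1}])

```text
clock: 4.8
tcp_pos: [0.4444, 0.0808, 0.0365]
orientation: [1.574, 2.718, 0.001]
contact_force: [0.6, 0.8, 0.3]
grip_width: -0.0001
```

```bash
python3 - <<'E'
from h import *
st(); plan(rowpt(-.06,.0365),1)
E
```

```text
t 4.8 tcp [0.4444 0.0808 0.0365] row x,y -0.0928 0.0006 xax 119.9 tilt [0.0006 0.0004] q [-0.566  0.444  0.299  2.24  -0.273  0.49   0.469] F [0.61 0.83 0.33] w -0.0001466525395273936
[-0.0328 -0.0006  0.    ] [ 0.04 -0.    0.05]
```

Tracking is good and the forces are light. I'll continue over lid 1.

>>> drive_tool(commands=[{"linear": [-0.008, 0, 0], "dr": [0, 0, 0], "jaw": 1}, {"linear": [-0.008, 0, 0], "dr": [0, 0, 0], "jaw": 1}, {"linear": [-0.008, 0, 0], "dr": [0, 0, 0], "jaw": 1}, {"linear": [-0.008, 0, 0], "dr": [0, 0, 0], "jaw": 1}, {"linear": [-0.003, 0, 0], "dr": [0, 0, 0], "jaw": 1}])

```text
clock: 5.42
tcp_pos: [0.463, 0.0478, 0.0365]
orientation: [1.576, 2.718, 0.001]
contact_force: [-1.0, 0.8, 0.3]
grip_width: -0.0001
```

```bash
python3 - <<'E'
from h import *
st(); plan(rowpt(-.02,.0365),1); save('wrist','w3.png'); save('scene','s3.png')
a=cv2.imread('pics/s3.png')[120:260,230:380]; cv2.imwrite('pics/s3c.png',cv2.resize(a,None,fx=4,fy=4,interpolation=cv2.INTER_CUBIC))
E
```

```text
t 5.425 tcp [0.463  0.0478 0.0365] row x,y -0.0548 0.0003 xax 119.8 tilt [0.0003 0.0005] q [-0.481  0.46   0.297  2.209 -0.272  0.506  0.546] F [-0.99  0.82  0.32] w -9.739844540669115e-05
[-0.0348 -0.0003 -0.    ] [ 0.03 -0.02 -0.01]
```

View pics/s3c.png

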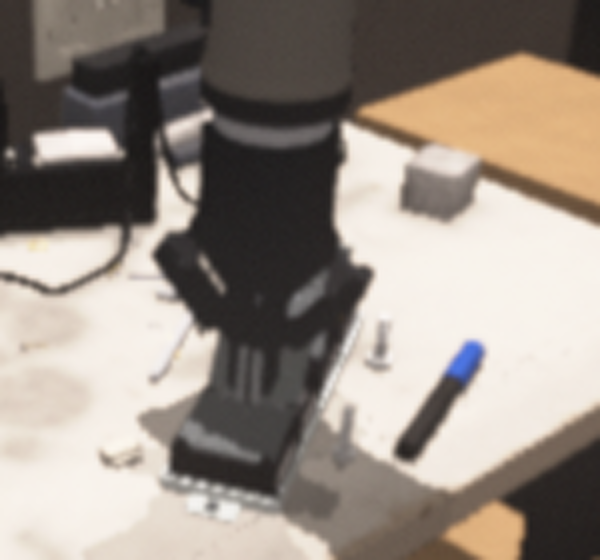

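View pics/w3.png

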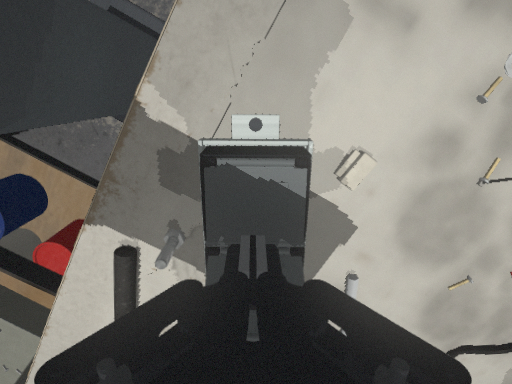

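The pictures show lid 1 lying shut (lip near wrist pixel (255,245)) and lid 2 still open. While still over its lip I'll press about 1 mm lower as margin and read the force.

>>> drive_tool(commands=[{"linear": [0.002, 0, 0.0008], "dr": [0, 0, 0], "jaw": 1}, {"linear": [0, 0, 0.0002], "dr": [0, 0, 0], "jaw": 1}])

```text
clock: 5.78
tcp_pos: [0.4621, 0.0497, 0.0355]
orientation: [1.575, 2.717, 0.001]
contact_force: [0.6, -0.8, 0.3]
grip_width: 0.0002
```

```bash
python3 - <<'E'
from h import *
st(); plan(rowpt(-.0,.0358),1)
E
```

```text
t 5.775 tcp [0.4621 0.0497 0.0355] row x,y -0.057 0.0005 xax 119.8 tilt [0.0011 0.0001] q [-0.485  0.461  0.296  2.211 -0.273  0.502  0.542] F [ 0.6  -0.78  0.35] w 0.00016353562638982645
[-0.057  -0.0005 -0.0003] [0.06 0.03 0.01]
```

>>> drive_tool(commands=[{"linear": [-0.008, 0, 0], "dr": [0, 0, 0], "jaw": 1}, {"linear": [-0.008, 0, 0], "dr": [0, 0, 0], "jaw": 1}, {"linear": [-0.008, 0, 0], "dr": [0, 0, 0], "jaw": 1}, {"linear": [-0.008, 0, 0], "dr": [0, 0, 0], "jaw": 1}, {"linear": [-0.008, 0, 0], "dr": [0, 0, 0], "jaw": 1}, {"linear": [-0.008, 0, 0], "dr": [0, 0, 0], "jaw": 1}, {"linear": [-0.007, 0, 0], "dr": [0, 0, 0], "jaw": 1}, {"linear": [0, 0, 0], "dr": [0, 0, 0], "jaw": 1}])

```text
clock: 6.78
tcp_pos: [0.4916, -0.0018, 0.0355]
orientation: [1.576, 2.717, 0.001]
contact_force: [0.4, 0.4, 0.3]
grip_width: -0.0001
```

```bash
python3 - <<'E'
from h import *
st(); plan(rowpt(.055,.0358),1);save('wrist','w4.png')
E
```

```text
t 6.775 tcp [ 0.4916 -0.0018  0.0355] row x,y 0.0023 0.0005 xax 119.8 tilt [ 0.0011 -0.    ] q [-0.361  0.491  0.293  2.151 -0.271  0.533  0.654] F [0.37 0.44 0.31] w -7.938142789081484e-05
[-0.0527 -0.0004 -0.0003] [ 0.06  0.03 -0.02]
```

View pics/w4.png

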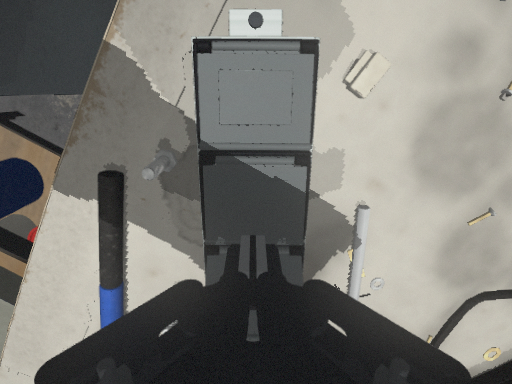

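The view shows lid 1 (lip at row 150) and lid 2 (lip about row 242) flat, with the bolt and connector undisturbed. Next is lid 3.

>>> drive_tool(commands=[{"linear": [-0.008, 0, 0], "dr": [0, 0, 0], "jaw": 1}, {"linear": [-0.008, 0, 0], "dr": [0, 0, 0], "jaw": 1}, {"linear": [-0.008, 0, 0], "dr": [0, 0, 0], "jaw": 1}, {"linear": [-0.008, 0, 0], "dr": [0, 0, 0], "jaw": 1}, {"linear": [-0.008, 0, 0], "dr": [0, 0, 0], "jaw": 1}, {"linear": [-0.008, 0, 0], "dr": [0, 0, 0], "jaw": 1}, {"linear": [-0.005, 0, 0], "dr": [0, 0, 0], "jaw": 1}, {"linear": [0, 0, 0], "dr": [0, 0, 0], "jaw": 1}])

```text
clock: 7.82
tcp_pos: [0.5193, -0.0504, 0.0353]
orientation: [1.575, 2.718, 0.001]
contact_force: [0.8, -0.5, 0.1]
grip_width: -0.0002
```

```bash
python3 - <<'E'
from h import *
st(); plan(rowpt(.111,.0358),1);save('wrist','w5.png')
E
```

```text
t 7.825 tcp [ 0.5193 -0.0504  0.0353] row x,y 0.0583 0.0004 xax 119.8 tilt [0.0004 0.0003] q [-0.253  0.526  0.29   2.081 -0.27   0.57   0.749] F [ 0.8  -0.52  0.07] w -0.0001856945133497548
[-0.0527 -0.0004 -0.0005] [ 0.03 -0.    0.04]
```

View pics/w5.png

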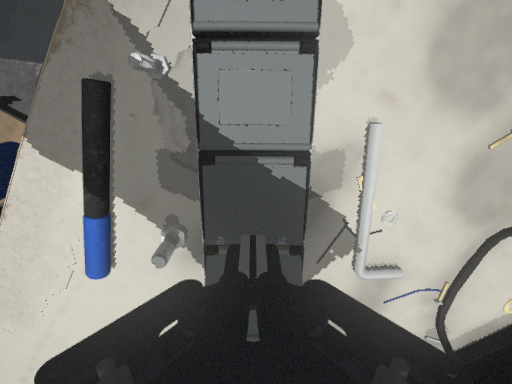

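Lids 1–3 look flat and both bolts are still standing. Now lid 4, running past its lip.

>>> drive_tool(commands=[{"linear": [-0.008, 0, 0], "dr": [0, 0, 0], "jaw": 1}, {"linear": [-0.008, 0, 0], "dr": [0, 0, 0], "jaw": 1}, {"linear": [-0.008, 0, 0], "dr": [0, 0, 0], "jaw": 1}, {"linear": [-0.008, 0, 0], "dr": [0, 0, 0], "jaw": 1}, {"linear": [-0.008, 0, 0], "dr": [0, 0, 0], "jaw": 1}, {"linear": [-0.008, 0, 0], "dr": [0, 0, 0], "jaw": 1}, {"linear": [-0.005, 0, 0], "dr": [0, 0, 0], "jaw": 1}, {"linear": [0, 0, 0], "dr": [0, 0, 0], "jaw": 1}])

```text
clock: 8.88
tcp_pos: [0.5479, -0.1003, 0.0354]
orientation: [1.574, 2.717, 0.0]
contact_force: [0.1, -0.2, 0.1]
grip_width: -0.0001
```

>>> drive_tool(commands=[{"linear": [-0.008, 0, 0], "dr": [0, 0, 0], "jaw": 1}, {"linear": [-0.008, 0, 0], "dr": [0, 0, 0], "jaw": 1}, {"linear": [-0.008, 0, -0.002], "dr": [0, 0, 0], "jaw": 1}, {"linear": [0, 0, -0.02], "dr": [0, 0, 0], "jaw": 1}, {"linear": [0, 0, -0.05], "dr": [0, 0, 0], "jaw": 1}, {"linear": [0, 0, -0.05], "dr": [0, 0, 0], "jaw": 1}, {"linear": [0, 0, -0.03], "dr": [0, 0, 0], "jaw": 1}, {"linear": [0, 0, 0], "dr": [0, 0, 0], "jaw": 1}])

```text
clock: 9.88
tcp_pos: [0.5611, -0.1245, 0.1925]
orientation: [1.576, 2.716, -0.001]
contact_force: [-0.5, -0.4, -1.0]
grip_width: -0.0003
```

```bash
python3 - <<'E'
from h import *
st(); save('wrist','w6.png');save('scene','s6.png');save('top','t6.png')
a=cv2.imread('pics/s6.png')[140:260,240:370]; cv2.imwrite('pics/s6c.png',cv2.resize(a,None,fx=5,fy=5,interpolation=cv2.INTER_CUBIC))
E
```

```text
t 9.875 tcp [ 0.5611 -0.1245  0.1925] row x,y 0.1434 -0.0002 xax 119.8 tilt [ 0.0007 -0.0013] q [-0.191  0.368  0.381  1.862 -0.165  0.942  0.783] F [-0.55 -0.42 -0.97] w -0.00030467044158158856
```

View pics/w6.png

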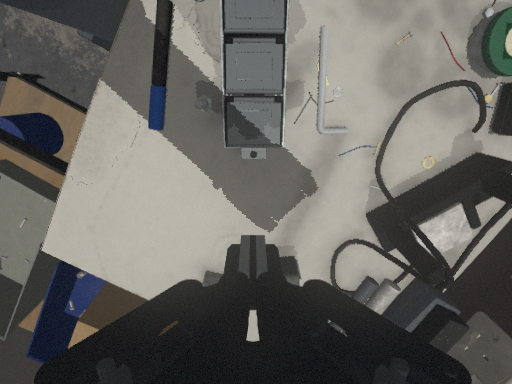

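View pics/s6c.png

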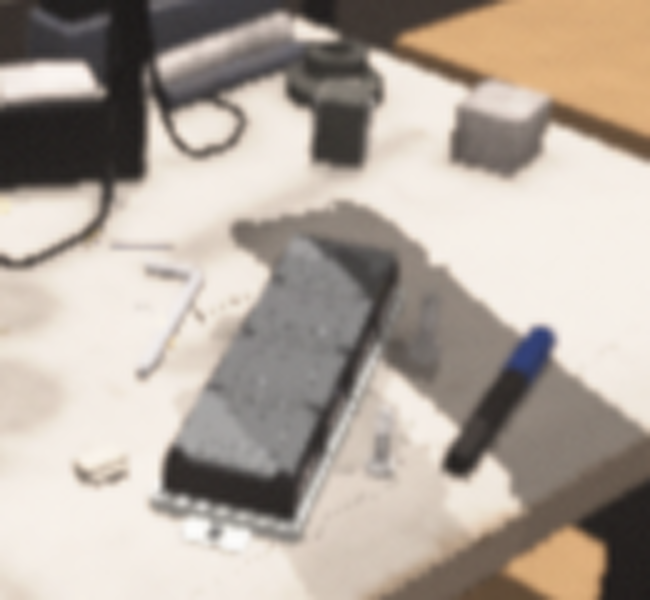

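The final views show all four lids flat in a line, the row seated in its tray, and the bolts, hex key, connector and marker unmoved. The robot is clear of everything, so I'm handing in.

```bash
python3 -c "
from h import *
print(job.hand_in())"
```

```text
the job is handed in; nothing more can be done
None
```

All four lids look shut and the job is handed in; the interface reports no verdict. I located the row from the top view and checked it against the scene and wrist views. With the jaws shut I wiped along the midline from hinge end to lip end at 35–36.5 mm, laying the lids down in order 1 to 4. Then I lifted clear, with about 10 s of the 40 s used.

- **Lids:** the last scene and wrist pictures show all four flat. I did not measure the lid angles. I judged them from the pictures and from the fingertip height, which was 1.5 mm below shut-lip height (over lids 2 to 4, and pressed over lip 1).
- **Forces:** the readings between moves stayed around 1 N, close to the sensor's noise. I did not see any peaks within a move.
- **Row and bystanders:** the row sits in its tray, and the bolts, hex key, connector, marker and casting look unmoved. I did not check the grease tin and the parts tub closely at the end, but the arm never went down near them.
- **Disagreements:** the tray's rim measured 62 x 227 mm against the given 71 x 232 mm, and the top and scene views differed by up to 8 mm at a rim corner. The wrist view matched my row pose to about 2 mm along the row and 3 mm across. The tool drifted 7 mm sideways while coming down beside the row, and I corrected that before touching anything.

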